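# Clamp a tube rack on a shaker with a flat driver

## Task

Set the rack of tubes, upright, down inside the fences on the shaker's platform. Then take the big flat driver from its stand, seat its blade in the slot of the clamp screw and, keeping it seated, turn the screw clockwise to its stop so that the toe lies over the rack's foot; turn it with the driver only, not the fingers. Stand the driver back in its stand and leave the other things on the bench alone.

Things in the scene. Friction and masses are not known exactly. Their poses are not given: they have to be found in the camera images.
- rack_center (a point): Centre of a loose grey tube rack (0.18-0.35 kg), half-way up its 55 mm height. x along the rack, z up; both ends alike. Foot plate 160 (x) x 42 (y) x 10 mm thick; on it the body, 110 x 40 mm, 10 to 55 mm up, so the foot sticks out 25 mm at each end. White-capped tubes fixed in it rise to 73 mm. Grasp the body across its 40 mm width. Starts standing on the bench.
- nest (a point): Centre of the fenced nest, on the platform's top, 75 mm above the bench: the middle of the rack's underside belongs here, the rack along x. x points away from the clamp screw (its axis is 120 mm away towards -x), z up. Steel fences 10 mm high, 6 mm thick, enclose 170 (x) x 52 (y) mm round this point, with a 20 mm gap in the middle of the end near the screw.
- shaker: Low white platform shaker, fixed to the bench: housing 235 (x) x 200 (y) mm, dark control panel on its -x face; aluminium platform 262 x 190 mm, top 75 mm up, carrying the nest and the clamp screw. Origin under its middle, on the bench; same axes as the nest.
- screw_slot (a point): Middle of the slot's floor in the clamp screw: vertical, steel, round 36 mm head. Slot right across the head along x: 6 mm wide, 10 deep, mouth bevelled to 11 wide; floor 96, head top 106 mm above the bench. A toe 18 wide, 7 thick sticks out along +x to 55 mm from the axis, underside 13 mm above the platform, clearing the rack's 10 mm foot. Turns about z without rising or sinking.
- clamp (a joint): Turn of the clamp screw, rad, growing clockwise seen from above: 0 = toe along the nest's +y, 1.57 = stop, toe along the nest's +x over the rack's foot. Starts between 0.1 and 0.4. Stiff (0.06 N m), stays where it is left. The driver's blade has about 0.12 rad of play in the slot either way.
- driver_grip (a point): Centre of the handle of a loose flat driver, 166 mm long, 0.16 kg, upright in its stand. x along the blade's width, y across its thickness, z up. Wooden handle 30 x 30 mm square (flats across x and y), reaching 47.5 mm above and below this point. Under it a round black collar, 48 across, 6 thick, a 12 mm round shaft and a steel blade 22 wide, 3.5 thick, 20 long.
- driver_tip (a point): Middle of the driver blade's lower edge, 118.5 mm below driver_grip; same axes.
- stand_mouth (a point): Centre of the top of the driver's stand, a black block 75 x 75 x 75 mm fixed to the bench, with a 31 mm square hole right through it from the top. The driver's collar rests on the top, so its driver_grip then stands 53.5 mm above this point (at any yaw).
- bottle: Bystander: amber bottle, 60 mm across, 130 mm high. Origin at the middle of its underside.
- glovebox: Bystander: black carton of gloves, 110 x 220 x 70 mm (220 along its y). Origin at the middle of its underside.
- jar: Bystander: glass jar, 64 mm across, 70 mm high. Origin at the middle of its underside.
Things that resemble listed ones, but are neither listed nor needed, are in the scene too. Leave any blue, green or yellow look-alike of the part that bears rack_center alone.

How it is judged:
By the outcome, as a careful person would: the job done as asked, in the order asked, and still so for the second after the job is handed in, with the robot touching nothing.
It also fails if it takes over 59 s, if anything falls off the work surface, if the arm or the gripper's body presses on something with over 40 N, if the wrist force passes 120 N, or if a joint passes its speed limit or range.

## Robot

A 6-joint arm with a two-finger parallel gripper is mounted at the origin on the work surface. World frame = base frame: x ahead of the robot, y to its left, z up, the work surface at z = 0. Lengths are in m, angles in rad, forces in N, time in s.
With the tool pointing down it reaches from about 0.35 to 0.925 m from the base axis. Payload 6.4 kg.
Tool frame: the origin (TCP) lies between the finger pads; the fingertips stand 22 mm ahead of it and the grasp point (between the pads) lies 3 mm ahead of it (robot.tips_ahead is the distance from the TCP to the fingertips, in m); z points along the fingers, y is the direction in which the jaws open and shut (so a half turn about z gives the same grasp; the last joint's range is limited). The gripper opens to 94 mm and grips with 3 to 60 N. Pads are 16 mm wide; open, the fingers measure 119 mm over their backs; the gripper's body (75 mm by 177 mm) begins 78 mm behind the grasp point.
Start: joints at [-1.315, 0.245, 1.558, -0, 1.339, -0.174], TCP at [0.271, -0.591, 0.199] pointing down, gripper open.
Joint ranges: [-3.13, 3.13], [-1.02, 2.26], [0.13, 2.54], [-0.95, 4.09], [0.21, 2.88], [-2.74, 2.74]. Speed limits (rad/s): [2.57, 2.57, 3.14, 3.14, 3.14, 3.14].

## Interface

Orientations are given as a unit quaternion [w, x, y, z].
In Python, from cell import robot gives the robot as it stands.
- The arm moves only by the tool drive_tool, never from a script. Its argument "rows" is a list of rows, each an object with "translation": the shift along the tool's x, y, z in mm, a list of three; "roll": the turn about the tool's z in rad; "jaw": the opening, from 0 (shut) to 1 (fully open). A call has 1 to 5 rows; each row is the pose to reach, as a shift and turn from the pose measured when the call began, along the tool's axes at that moment; what a row does not reach only later rows make up. A row lasts 1/8 s, in which the tool goes at most 62.5 mm and 10.7 degrees, less where a joint would pass 70% of its speed; a pose out of reach is approached as far as the arm can. A call with a gripper value outside its range is refused whole. The fingers move at their own pace and stop on an object; "force" is the grip in N (left out, the last holds). Time passes only in rows, so rows that repeat a pose let the fingers close. It gives the time, the measured TCP pose, the force and the opening at its end, in the units of the state.
- robot.read_state(): the state, without advancing time (a new reading comes with each control period).
- robot.snapshot(name): name is "scene" or "top" or "wrist"; returns a dict with "image" (400x640x3 uint8, red, green, blue), "vertical_fov" (degrees; the focal length in pixels is half the picture's height over the tangent of half this angle, whatever the lens; pixels are square), "cx", "cy" (the principal point, pixels), "R" (3x3) and "t" (3): a world point X has camera coordinates R X + t; the wrist camera has in their place "hand_eye" (4x4, takes a point from camera to tool coordinates, whose origin is the TCP and whose axes are the flange's). Camera axes: x right, y down, z forward; pixel columns grow to the right and rows downward; lengths in m; the calibration is good to about 2 mm. A picture is of the moment at which its call begins: read the wrist's pose just before it. There is no depth.
- robot.job_done(): hands the job in, once; it reports no verdict.
The state is a dict: "time": time; "q": joint angles; "dq": joint speeds; "tau": joint torques, N m; "position": TCP position; "orientation": TCP orientation; "contact_force": force on the tool from outside, world axes, zero at the start; "ft_torque": the same for the moment, N m; "grip_width": finger opening in m.
Only numpy, scipy, OpenCV 4.12 (cv2) and the standard library are available. Lean on these libraries where they do the work, as an engineer would, in place of code of your own. Each camera call takes 0.05 s, during which the arm holds its last target. There are 200 camera calls.

## Working session

There is one attempt and no reset: what is moved stays moved. The work goes in short steps, Python scripts to look and compute and a tool call to move; the robot and the scene stay as the last step left them, time stands still between calls to the robot, and variables do not carry over. Pictures are saved under pics/ and viewed, about 8 in all and at most 12, crops included, and the job is handed in when it is done.

Besides the shell and the picture viewer there is one more tool, called after "Call:" as name(argument=value, ...) on one line, values as JSON. drive_tool: Moves the arm, as the interface text tells. Its arguments: {"type":"object","properties":{"rows":{"type":"array"},"force":{"type":"number"}},"required":["rows"]}

```bash
mkdir -p pics; ls
cat > h.py <<'E'
import numpy as np, cv2, json
from cell import robot
from scipy.spatial.transform import Rotation as Rn
def snap(n,name):
    st=robot.read_state(); s=robot.snapshot(n); cv2.imwrite(f'pics/{name}.png',s['image'][:,:,::-1])
    c=dict(f=200/np.tan(np.radians(s['vertical_fov'])/2),cx=float(s['cx']),cy=float(s['cy']))
    if 'R' in s: c['R']=np.array(s['R']).tolist(); c['t']=np.array(s['t']).tolist()
    else:
        w,x,y,z=st['orientation']; T=np.eye(4); T[:3,:3]=Rn.from_quat([x,y,z,w]).as_matrix(); T[:3,3]=st['position']
        M=np.linalg.inv(T@np.array(s['hand_eye'])); c['R']=M[:3,:3].tolist(); c['t']=M[:3,3].tolist()
    json.dump(c,open(f'pics/{name}.json','w')); return s['image'],c
def load(name): return json.load(open(f'pics/{name}.json'))
def w(c,u,v,z):
    R=np.array(c['R']);t=np.array(c['t']); o=-R.T@t; d=R.T@np.array([(u-c['cx'])/c['f'],(v-c['cy'])/c['f'],1])
    return o+d*(z-o[2])/d[2]
def px(c,X):
    p=np.array(c['R'])@np.array(X)+np.array(c['t']); return c['f']*p[:2]/p[2]+[c['cx'],c['cy']]
E
python3 - <<'E'
from h import *
for n in('scene','top'):
    i,c=snap(n,n+'0'); print(n,i.shape,c)
s=robot.read_state();print(s)
E
```

```text
pics
scene (400, 640, 3) {'f': np.float64(471.5017323539325), 'cx': 321.96416834422695, 'cy': 202.68288215960686, 'R': [[-0.902650692985688, 0.43037387435698066, -0.00023393037212670006], [0.34954380953257347, 0.7328032971848656, -0.5837965851668249], [-0.2510793732466152, -0.5270461610769512, -0.811899927592148]], 't': [0.37591447671153244, -0.23238010586015456, 1.76897612617224]}
top (400, 640, 3) {'f': np.float64(388.6319661561421), 'cx': 316.3066021255825, 'cy': 199.68308893123637, 'R': [[-0.02280743540597675, -0.9995546362801725, -0.01924447923469457], [-0.9908917665112584, 0.025156756065947358, -0.13229000220891912], [0.13271521371116274, 0.01605200034421929, -0.9910242203571765]], 't': [0.20584648574237469, 0.4756108034575421, 1.526654834373478]}
{'time': 0.1, 'q': array([-1.31511606e+00,  2.45727787e-01,  1.55882942e+00, -4.51954986e-05,
        1.33871004e+00, -1.74097176e-01]), 'dq': array([ 0.00094605, -0.00256788, -0.00376658,  0.00097684,  0.00074683,
       -0.00061023]), 'tau': array([ 5.76565935e-05, -4.16916239e+01, -3.15526485e+01,  6.85690460e-02,
        3.10076459e-02, -6.10118173e-05]), 'position': array([ 0.27069408, -0.59037034,  0.19839979]), 'orientation': array([-8.35702114e-04,  9.76998674e-01,  2.13243734e-01, -5.61143222e-05]), 'contact_force': array([-0.39854968, -0.40601787,  0.35694694]), 'ft_torque': array([-0.0022932 ,  0.0238839 ,  0.04774887]), 'grip_width': 0.0939674076318279}
```

View pics/top0.png

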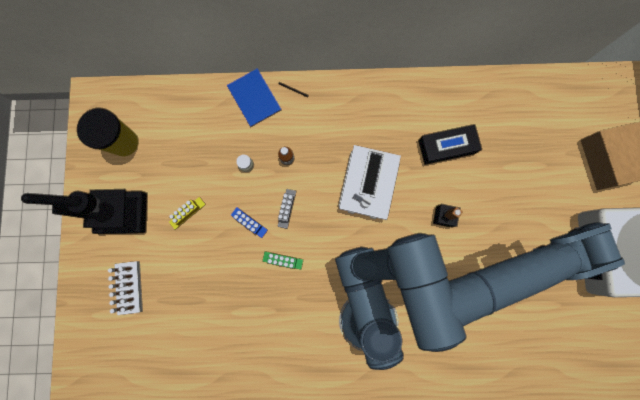

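View pics/scene0.png

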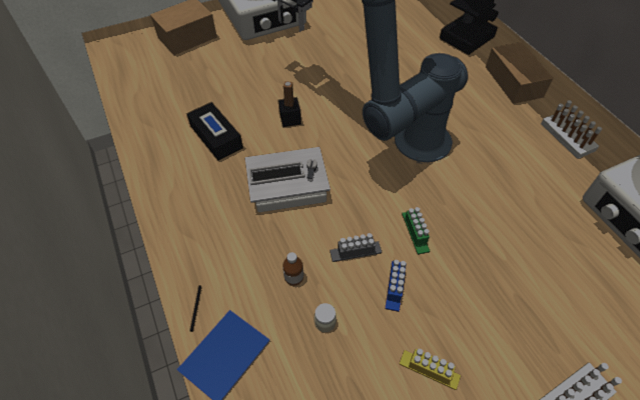

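Rack candidates in the top view are grey (287,208), blue (249,222), green (283,261), yellow (186,212) and a white rack at the lower left (125,288). I choose the grey one. The driver is in its stand at (447,215), and the shaker is at (370,183) with its screw near (361,201).

Run:
```python
from h import *
i=cv2.imread('pics/top0.png')
a=cv2.resize(i[140:240,270:300+170],None,fx=4,fy=4,interpolation=cv2.INTER_CUBIC)
cv2.imwrite('pics/crop1.png',a)
c=load('top0')
for n,u,v,z in(('rack',287,208,.06),('drv',447,215,.1),('nest',373,173,.075),('screw',361,201,.1)): print(n,w(c,u,v,z))
```

```text
rack [0.44677041 0.31012748 0.06      ]
drv [ 0.40027295 -0.3016506   0.1       ]
nest [ 0.57505099 -0.03165024  0.075     ]
screw [0.46210099 0.02212771 0.1       ]
```

View pics/crop1.png

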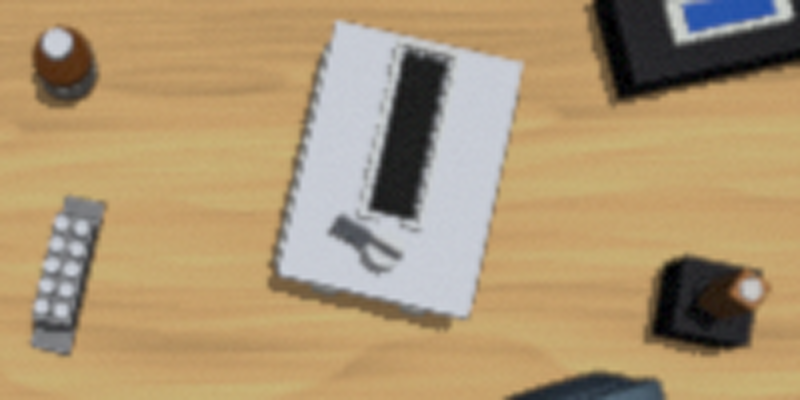

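Run:
```python
from h import *
c=load('top0')
def W(u,v,z): return w(c,270+u/4,140+v/4,z)
def quad(n,P,z):
    Q=np.array([W(*p,z)[:2] for p in P]); m=Q.mean(0); d=Q[0]+Q[1]-Q[2]-Q[3]
    print(n,m.round(4),'yaw',np.arctan2(d[1],d[0]).round(3),'sides',[np.linalg.norm(Q[k]-Q[k-1]).round(3) for k in range(4)]);return m,d/np.linalg.norm(d)
m,d=quad('plat',[(335,20),(522,62),(468,320),(275,275)],.075)
m,d=quad('dark',[(403,48),(452,55),(416,217),(370,208)],.075)
quad('foot',[(66,195),(105,203),(72,354),(31,346)],.01)
print('screw from nest',m-.12*d,'seen',W(378,252,.1))
print('driver top',W(748,290,.075+.0535+.0475),'stand quad')
quad('stand',[(668,255),(768,268),(750,348),(655,335)],.075)
```

```text
plat [ 0.5397 -0.0184] yaw -0.255 sides [np.float64(0.262), np.float64(0.189), np.float64(0.262), np.float64(0.191)]
dark [ 0.5756 -0.0301] yaw -0.248 sides [np.float64(0.164), np.float64(0.049), np.float64(0.166), np.float64(0.046)]
foot [0.4504 0.3142] yaw -0.234 sides [np.float64(0.158), np.float64(0.041), np.float64(0.158), np.float64(0.042)]
screw from nest [ 0.4593147  -0.00058583] seen [0.45404561 0.00905223 0.1       ]
driver top [ 0.40190338 -0.31387147  0.176     ] stand quad
stand [ 0.401  -0.3116] yaw -0.255 sides [np.float64(0.079), np.float64(0.097), np.float64(0.08), np.float64(0.091)]
```

```bash
cat >> h.py <<'E'
def to(x,y,z,psi):
    s=robot.read_state(); q=s['orientation']; R=Rn.from_quat([q[1],q[2],q[3],q[0]]).as_matrix()
    p0=np.arctan2(R[1,0],R[0,0]); d=R.T@(np.array([x,y,z])-s['position'])*1000
    r=(p0-psi+np.pi)%(2*np.pi)-np.pi
    print('now',s['position'].round(4),'psi',p0.round(3),'tilt',R[:2,2].round(4),'w',s['grip_width'].round(4),'t',s['time'],'F',s['contact_force'].round(1),'q6',s['q'][5].round(2))
    print('shift',d.round(1),'roll',r.round(3))
E
python3 - <<'E'
from h import *
print(robot.snapshot('wrist')['hand_eye'])
to(.36,-.36,.34,-.24)
E
```

```text
[[-4.18039762e-04 -9.57679852e-01 -2.87835241e-01  8.35474581e-02]
 [ 9.99999835e-01 -2.86605470e-04 -4.98769394e-04 -1.25280066e-04]
 [ 3.95166245e-04 -2.87835402e-01  9.57679814e-01 -1.85106662e-01]
 [ 0.00000000e+00  0.00000000e+00  0.00000000e+00  1.00000000e+00]]Traceback (most recent call last):
  File "<stdin>", line 3, in <module>
  File "h.py", line 22, in to
    print('now',s['position'].round(4),'psi',p0.round(3),'tilt',R[:2,2].round(4),'w',s['grip_width'].round(4),'t',s['time'],'F',s['contact_force'].round(1),'q6',s['q'][5].round(2))
                                                                                     ^^^^^^^^^^^^^^^^^^^^^
AttributeError: 'float' object has no attribute 'round'
```

```bash
sed -i "s/s\['grip_width'\].round(4)/round(float(s['grip_width']),4)/; s/s\['time'\]/round(s['time'],2)/" h.py
python3 - <<'E'
from h import *
to(.40,-.31,.32,-.24)
E
```

```text
now [ 0.2707 -0.5904  0.1985] psi 0.43 tilt [-0.0004  0.0014] w 0.0936 t 0.15 F [-0.5  0.3 -0.2] q6 -0.17
shift [ 234.4 -201.2 -121.1] roll 0.67
```

Call:
drive_tool(rows=[{"translation":[30,-20,-50],"roll":0.15,"jaw":1},{"translation":[70,-60,-100],"roll":0.3,"jaw":1},{"translation":[115,-100,-120],"roll":0.45,"jaw":1},{"translation":[160,-140,-120],"roll":0.6,"jaw":1},{"translation":[205,-180,-120],"roll":0.67,"jaw":1}])

```text
time: 0.78
position: [0.3796, -0.3469, 0.3193]
orientation: [-0.0, 0.993, -0.121, 0.0]
contact_force: [-0.1, -1.2, 1.0]
grip_width: 0.0944
```

Run:
```python
from h import *
to(.40,-.31,.32,-.24)
i,c=snap('wrist','drv'); 
for p in((.4,-.31,.176),(.4,-.31,.075)):print(px(c,p))
to(.535,-.02,.36,-.25)
```

```text
now [ 0.3796 -0.3469  0.3193] psi -0.244 tilt [0.0005 0.0006] w 0.0944 t 0.78 F [-0.1 -1.2  1. ] q6 0.85
shift [ 10.9 -40.7  -0.7] roll -0.004
[277.4243402  172.46255947]
[286.3342848 156.0122395]
now [ 0.382  -0.3412  0.3194] psi -0.239 tilt [0.0021 0.004 ] w 0.0937 t 0.82 F [3.6 2.6 0.4] q6 0.86
shift [  72.8 -348.5  -39. ] roll 0.011
```

View pics/drv.png

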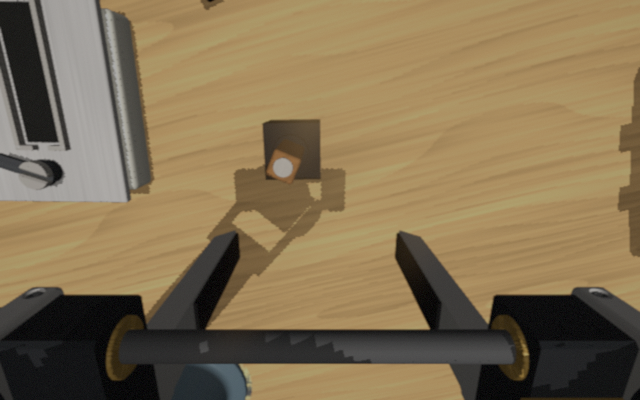

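The driver's top is at (284,167), its handle turned roughly 25° relative to the stand. The shaker is at the left with the screw at (38,175). Next I hover over the nest.

Call:
drive_tool(rows=[{"translation":[14,-60,-8],"roll":0,"jaw":1},{"translation":[28,-120,-16],"roll":0,"jaw":1},{"translation":[40,-180,-24],"roll":0,"jaw":1},{"translation":[54,-240,-32],"roll":0,"jaw":1},{"translation":[65,-300,-39],"roll":0,"jaw":1}])

```text
time: 1.45
position: [0.5145, -0.0677, 0.3594]
orientation: [-0.002, 0.993, -0.119, 0.001]
contact_force: [0.6, -0.8, -0.2]
grip_width: 0.094
```

Call:
drive_tool(rows=[{"translation":[0,-45,0],"roll":0,"jaw":1},{"translation":[0,-45,0],"roll":0,"jaw":1}])

```text
time: 1.7
position: [0.5253, -0.0215, 0.3593]
orientation: [-0.002, 0.993, -0.117, 0.001]
contact_force: [-0.6, 0.0, 0.0]
grip_width: 0.0937
```

Run:
```python
from h import *
i,c=snap('wrist','nest'); 
cv2.imwrite('pics/nestz.png',cv2.resize(i[:300,120:520,::-1],None,fx=2,fy=2,interpolation=cv2.INTER_CUBIC))
print(px(c,(.5756,-.0301,.075)),px(c,(.459,-.0006,.106)))
to(.43,.31,.30,-.24)
```

```text
[315.41136811 123.22254631] [314.17431695 210.95643732]
now [ 0.5251 -0.0231  0.3592] psi -0.236 tilt [0.0015 0.0037] w 0.0939 t 1.75 F [ 0.3 -0.7  0.3] q6 1.54
shift [-170.4 -301.4   60.3] roll 0.004
```

View pics/nestz.png

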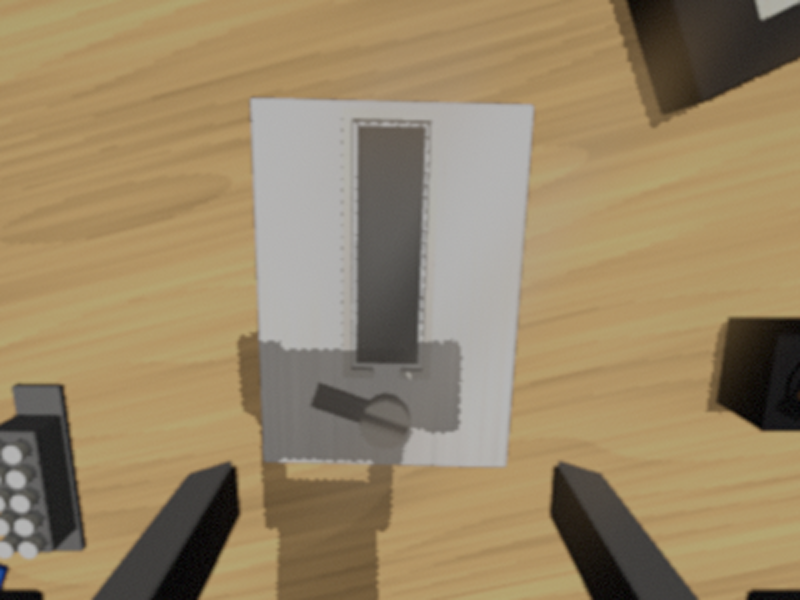

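The picture shows the platform with corners (252,98), (532,104), (506,466) and (263,461). The nest's dark bed runs from (358,124) to (418,363), the screw head is at (385,420), and the toe's end is near (318,395).

Run:
```python
from h import *
c=load('nest')
def W(u,v,z): return w(c,120+u/2,v/2,z)
def quad(n,P,z):
    Q=np.array([W(*p,z)[:2] for p in P]); m=Q.mean(0); d=Q[0]+Q[1]-Q[2]-Q[3]
    print(n,m.round(4),'yaw',np.arctan2(d[1],d[0]).round(3),'sides',[np.linalg.norm(Q[k]-Q[k-1]).round(3) for k in range(4)]);return m,d/np.linalg.norm(d)
quad('plat',[(252,98),(532,104),(506,466),(263,461)],.075)
m,d=quad('bed',[(358,124),(425,126),(418,363),(357,362)],.075)
s=W(385,420,.106);t=W(318,395.5,.095)
print('screw by nest',m-.12*d,'seen',s,'toe len',np.linalg.norm((t-s)[:2]),'toe yaw',np.arctan2(*(t-s)[1::-1]))
a=W(364,411,.106);b=W(410,430,.106);print('slot yaw',np.arctan2(*(a-b)[1::-1]),np.linalg.norm(a-b))
c=load('drv');print('driver top',w(c,284,167,.176))
```

```text
plat [ 0.5416 -0.0198] yaw -0.257 sides [np.float64(0.26), np.float64(0.186), np.float64(0.26), np.float64(0.189)]
bed [ 0.5736 -0.0286] yaw -0.253 sides [np.float64(0.164), np.float64(0.045), np.float64(0.164), np.float64(0.045)]
screw by nest [0.45738447 0.00149971] seen [0.46095256 0.00138485 0.106     ] toe len 0.0507862328110478 toe yaw 1.0400469296706987
slot yaw 0.9258066675039336 0.03573117576186125
driver top [ 0.40387951 -0.31812982  0.176     ]
```

Call:
drive_tool(rows=[{"translation":[-34,-55,12],"roll":0,"jaw":1},{"translation":[-68,-110,24],"roll":0,"jaw":1},{"translation":[-102,-165,36],"roll":0,"jaw":1},{"translation":[-136,-220,48],"roll":0,"jaw":1},{"translation":[-160,-270,60],"roll":0,"jaw":1}])

```text
time: 2.38
position: [0.4344, 0.2694, 0.3016]
orientation: [-0.002, 0.993, -0.119, 0.001]
contact_force: [1.4, 0.5, 0.7]
grip_width: 0.0941
```

Call:
drive_tool(rows=[{"translation":[-5,-30,0],"roll":0,"jaw":1},{"translation":[-5,-30,0],"roll":0,"jaw":1}])

```text
time: 2.62
position: [0.4367, 0.2997, 0.3011]
orientation: [-0.001, 0.993, -0.118, 0.001]
contact_force: [0.2, -0.4, 1.2]
grip_width: 0.0939
```

Run:
```python
from h import *
to(.45,.314,.30,-.24)
i,c=snap('wrist','rack'); 
cv2.imwrite('pics/rackz.png',cv2.resize(i[:300,120:520,::-1],None,fx=2,fy=2,interpolation=cv2.INTER_CUBIC))
print(px(c,(.45,.314,.055)))
```

```text
now [0.4367 0.2997 0.3011] psi -0.237 tilt [0.0015 0.0026] w 0.0939 t 2.62 F [ 0.2 -0.4  1.2] q6 2.19
shift [  9.6 -17.    1.2] roll 0.003
[304.63218938 156.85632085]
```

View pics/rackz.png

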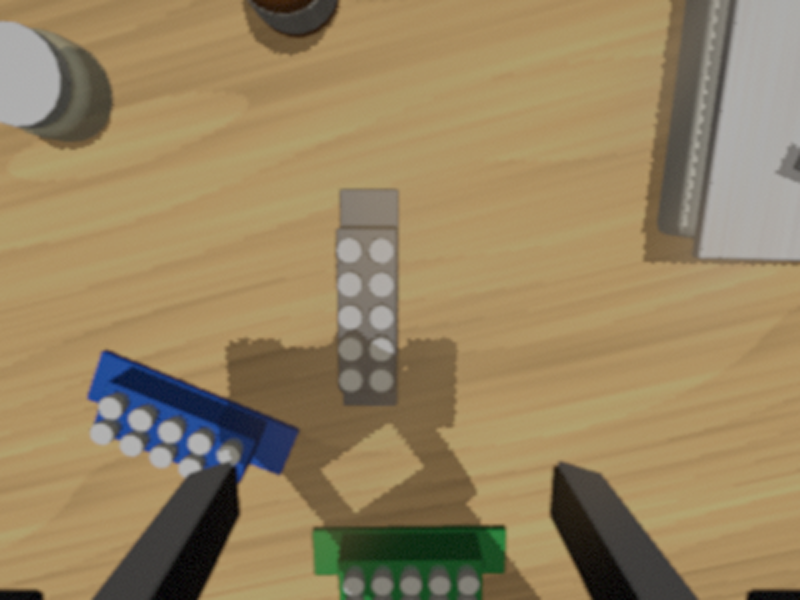

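The grey rack is near the crop's middle, with outer caps at (349,250), (382,250), (350,380) and (381,380). The blue and green racks are nearby but clear of the fingers.

Run:
```python
from h import *
c=load('rack')
def W(u,v,z): return w(c,120+u/2,v/2,z)
Q=np.array([W(*p,.073)[:2] for p in [(349,250),(382,250),(381,380),(350,380)]]);d=Q[0]+Q[1]-Q[2]-Q[3]
print(Q.mean(0),np.arctan2(d[1],d[0]),np.linalg.norm(Q[0]-Q[3]))
a,b=W(340,189,.01),W(398,189,.01); m=(a+b)/2;u=d/np.linalg.norm(d);print('foot end',m,np.linalg.norm(a-b),'edge yaw',np.arctan2(*(a-b)[1::-1])-np.pi/2,'center',m[:2]-.08*u)
to(.449,.3145,.041,-.24)
```

```text
[0.45140567 0.31540453] -0.25030157456796326 0.08398161839379202
foot end [0.52807938 0.29619203 0.01      ] 0.04054271893368814 edge yaw -0.23774144350051518 center [0.45057236 0.31600772]
now [0.437  0.2988 0.3013] psi -0.239 tilt [0.0019 0.0025] w 0.0941 t 2.67 F [-0.1 -0.4  0.2] q6 2.19
shift [  7.6 -17.3 260.4] roll 0.001
```

Call:
drive_tool(rows=[{"translation":[9,-19,60],"roll":0.005,"jaw":1},{"translation":[9,-19,115],"roll":0.005,"jaw":1},{"translation":[9,-19,165],"roll":0.005,"jaw":1},{"translation":[9,-19,205],"roll":0.005,"jaw":1},{"translation":[9,-19,205],"roll":0.005,"jaw":1}])

```text
time: 3.3
position: [0.4489, 0.3127, 0.0934]
orientation: [0.001, 0.992, -0.123, -0.002]
contact_force: [0.0, -0.3, 0.8]
grip_width: 0.0936
```

Run:
```python
from h import *
to(.4505,.3157,.041,-.243)
```

```text
now [0.4489 0.3127 0.0934] psi -0.247 tilt [-0.0046 -0.0006] w 0.0936 t 3.3 F [ 0.  -0.3  0.8] q6 2.22
shift [ 1.  -3.4 52.4] roll -0.004
```

Call:
drive_tool(rows=[{"translation":[1,-3,35],"roll":-0.004,"jaw":1},{"translation":[1,-3,52],"roll":-0.004,"jaw":1},{"translation":[1,-3,52],"roll":-0.004,"jaw":1},{"translation":[1,-3,52],"roll":-0.004,"jaw":0.38},{"translation":[1,-3,52],"roll":-0.004,"jaw":0.3}], force=25)

```text
time: 3.92
position: [0.4514, 0.3158, 0.0429]
orientation: [-0.0, 0.993, -0.121, -0.001]
contact_force: [-0.1, 0.5, -0.2]
grip_width: 0.0776
```

Call:
drive_tool(rows=[{"translation":[0,0,0],"roll":0,"jaw":0.3},{"translation":[0,0,0],"roll":0,"jaw":0.3},{"translation":[0,0,0],"roll":0,"jaw":0.3}])

```text
time: 4.3
position: [0.4514, 0.3158, 0.043]
orientation: [-0.0, 0.993, -0.121, -0.001]
contact_force: [-0.3, 0.8, 0.3]
grip_width: 0.0471
```

Run:
```python
from h import *
to(.4505,.3157,.041,-.243)
to(.5746,-.0293,.22,-.255)
```

```text
now [0.4514 0.3158 0.043 ] psi -0.242 tilt [-0.0021  0.0004] w 0.0471 t 4.3 F [-0.3  0.8  0.3] q6 2.22
shift [-0.8  0.3  2. ] roll 0.001
now [0.4514 0.3158 0.043 ] psi -0.242 tilt [-0.0021  0.0004] w 0.0471 t 4.3 F [-0.3  0.8  0.3] q6 2.22
shift [ 202.1  305.5 -177.4] roll 0.013
```

Call:
drive_tool(rows=[{"translation":[0,0,0],"roll":0,"jaw":0.3},{"translation":[0,0,0],"roll":0,"jaw":0.3},{"translation":[0,0,0],"roll":0,"jaw":0.3},{"translation":[0,0,-30],"roll":0,"jaw":0.3},{"translation":[0,0,-60],"roll":0,"jaw":0.3}], force=30)

```text
time: 4.92
position: [0.4506, 0.3153, 0.1026]
orientation: [0.001, 0.993, -0.121, -0.002]
contact_force: [1.2, -1.2, -2.2]
grip_width: 0.0395
```

Run:
```python
from h import *
to(.5746,-.0293,.22,-.255)
```

```text
now [0.4506 0.3153 0.1026] psi -0.242 tilt [-0.0045 -0.0008] w 0.0395 t 4.92 F [ 1.2 -1.2 -2.2] q6 2.22
shift [ 202.7  305.  -117.7] roll 0.013
```

Call:
drive_tool(rows=[{"translation":[0,0,-55],"roll":0,"jaw":0.3},{"translation":[25,37,-100],"roll":0,"jaw":0.3},{"translation":[57,86,-118],"roll":0.005,"jaw":0.3},{"translation":[90,135,-118],"roll":0.01,"jaw":0.3},{"translation":[122,184,-118],"roll":0.013,"jaw":0.3}])

```text
time: 5.55
position: [0.5253, 0.1057, 0.2202]
orientation: [0.001, 0.992, -0.127, -0.002]
contact_force: [0.3, 0.2, -2.1]
grip_width: 0.0395
```

Run:
```python
from h import *
to(.5746,-.0293,.22,-.255)
```

```text
now [0.5253 0.1057 0.2202] psi -0.255 tilt [-0.0049 -0.0009] w 0.0395 t 5.55 F [ 0.3  0.2 -2.1] q6 1.81
shift [8.180e+01 1.182e+02 1.000e-01] roll -0.0
```

Call:
drive_tool(rows=[{"translation":[33,47,0],"roll":0,"jaw":0.3},{"translation":[65,94,0],"roll":0,"jaw":0.3},{"translation":[82,118,20],"roll":0,"jaw":0.3},{"translation":[82,118,65],"roll":0,"jaw":0.3},{"translation":[82,118,75],"roll":0,"jaw":0.3}])

```text
time: 6.18
position: [0.5715, -0.0289, 0.1409]
orientation: [0.0, 0.992, -0.128, -0.007]
contact_force: [-0.7, 0.2, -1.8]
grip_width: 0.0393
```

Call:
drive_tool(rows=[{"translation":[0,0,0],"roll":0,"jaw":0.3}])

```text
time: 6.3
position: [0.5711, -0.0286, 0.1407]
orientation: [0.0, 0.992, -0.127, -0.007]
contact_force: [0.1, -0.2, -2.1]
grip_width: 0.0398
```

Run:
```python
from h import *
to(.575,-.029,.12,-.255)
i,c=snap('wrist','pl'); cv2.imwrite('pics/plz.png',cv2.resize(i[:300,120:520,::-1],None,fx=2,fy=2,interpolation=cv2.INTER_CUBIC))
```

```text
now [ 0.5711 -0.0286  0.1407] psi -0.256 tilt [-0.0143  0.0014] w 0.0398 t 6.3 F [ 0.1 -0.2 -2.1] q6 1.58
shift [ 4.1 -0.6 20.6] roll -0.001
```

View pics/plz.png

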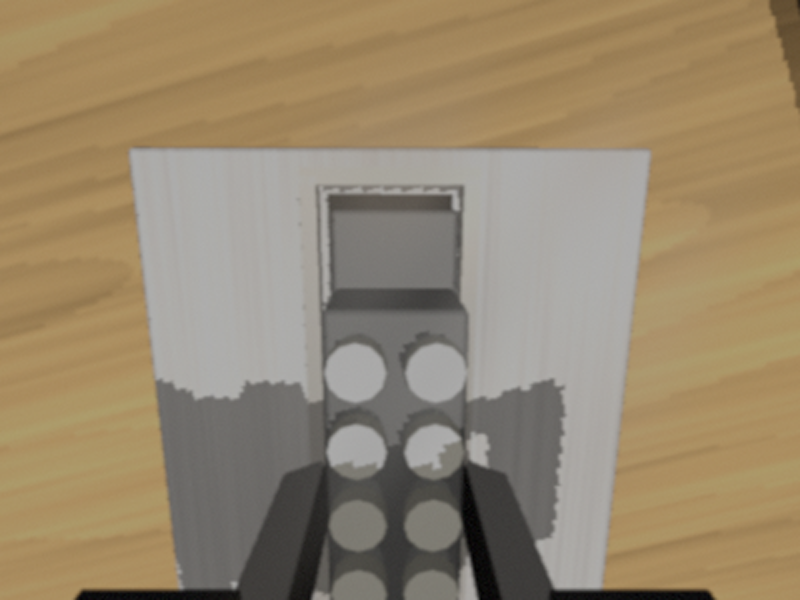

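The rack hangs over the nest. The foot's far edge is at about (333–455, 208), and the far fence's inner edge is at about (329–459, 193).

Run:
```python
from h import *
c=load('pl')
def W(u,v,z): return w(c,120+u/2,v/2,z)
T=np.array([.5711,-.0286]);p=-.256
ex=np.array([np.cos(p),np.sin(p)]);ey=np.array([-ex[1],ex[0]])
for n,u,v,z in(('footL',333,208,.108),('footR',455,208,.108),('fenceL',329,194,.085),('fenceR',459,194,.085),('outL',318,185,.085),('outR',464,185,.085),('platL',131,149,.075),('platR',649,149,.075)):
    X=W(u,v,z)[:2]-T; print(n,(X@ex*1000).round(1),(X@ey*1000).round(1))
```

```text
footL 80.0 19.3
footR 80.0 -19.8
fenceL 84.1 22.6
fenceR 84.1 -23.2
outL 87.1 26.3
outR 87.1 -24.9
platL 99.5 94.2
platR 99.5 -92.2
```

Seen straight down, the gaps are about 4–5 mm at the end and about 3 mm or more on each side, so the rack is well centred and I lower it.

Call:
drive_tool(rows=[{"translation":[1,0,10],"roll":0,"jaw":0.3},{"translation":[1,0,18],"roll":0,"jaw":0.3},{"translation":[1,0,22],"roll":0,"jaw":0.3},{"translation":[1,0,23],"roll":0,"jaw":0.3}])

```text
time: 6.85
position: [0.5718, -0.0287, 0.118]
orientation: [0.0, 0.992, -0.127, -0.007]
contact_force: [-1.6, 0.6, -0.4]
grip_width: 0.0394
```

Call:
drive_tool(rows=[{"translation":[0,0,1],"roll":0,"jaw":0.3},{"translation":[0,0,1],"roll":0,"jaw":0.6},{"translation":[0,0,1],"roll":0,"jaw":0.75},{"translation":[0,0,1],"roll":0,"jaw":0.75},{"translation":[0,0,1],"roll":0,"jaw":0.75}])

```text
time: 7.48
position: [0.5719, -0.0287, 0.117]
orientation: [0.0, 0.992, -0.127, -0.007]
contact_force: [0.7, -0.1, -0.7]
grip_width: 0.07
```

Call:
drive_tool(rows=[{"translation":[0,0,-45],"roll":0,"jaw":0.8},{"translation":[0,0,-100],"roll":0,"jaw":0.8},{"translation":[0,0,-150],"roll":0,"jaw":0.8},{"translation":[0,0,-200],"roll":0,"jaw":0.8},{"translation":[-40,0,-230],"roll":0,"jaw":0.8}])

```text
time: 8.1
position: [0.5374, -0.0195, 0.3502]
orientation: [0.0, 0.992, -0.128, -0.005]
contact_force: [-0.9, 0.4, 1.1]
grip_width: 0.075
```

Run:
```python
from h import *
i,c=snap('wrist','chk'); cv2.imwrite('pics/chkz.png',cv2.resize(i[:260,170:470,::-1],None,fx=2.6,fy=2.3,interpolation=cv2.INTER_CUBIC))
to(.404,-.318,.30,-.24)
```

```text
now [ 0.5352 -0.0181  0.355 ] psi -0.255 tilt [-0.006  -0.0005] w 0.0753 t 8.15 F [2.4 1.5 3.7] q6 1.58
shift [-51.1 323.1  55.9] roll -0.015
```

View pics/chkz.png

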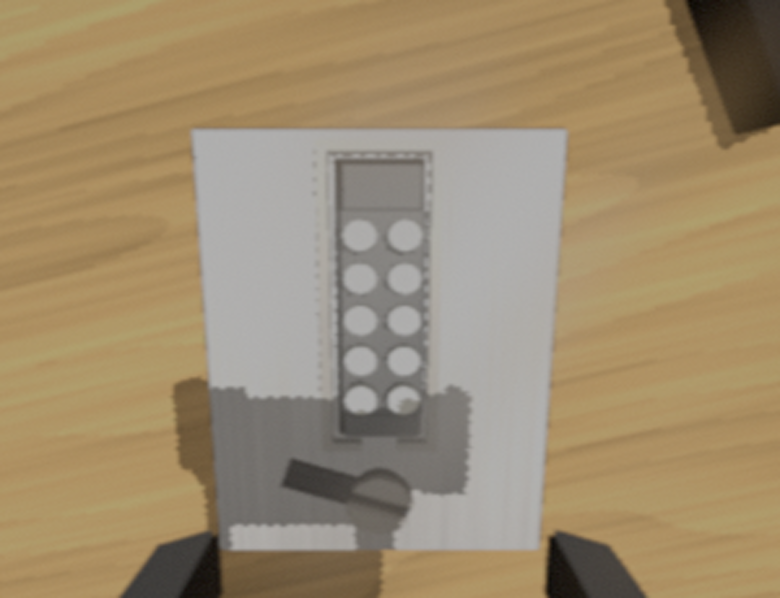

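The rack sits inside the fences. The screw head is at about (382,497), and its slot runs from (352,485) to (408,510).

Run:
```python
from h import *
c=load('chk')
def W(u,v,z): return w(c,170+u/2.6,v/2.3,z)
s=W(382,497,.106);t=W(288,474,.095);a,b=W(352,485,.106),W(408,510,.106)
print(s,np.linalg.norm(s-t),np.arctan2(*(t-s)[1::-1]),'slot',np.arctan2(*(a-b)[1::-1]),np.linalg.norm(a-b))
Q=np.array([W(u,v,.075)[:2] for u,v in((192,128),(567,128),(540,549),(218,549))]);print(Q.mean(0),[np.linalg.norm(Q[k]-Q[k-1]).round(4) for k in range(4)])
r=np.array([W(u,v,.148)[:2] for u,v in((360,236),(405,236),(404,400),(361,400))]);print('rack',r.mean(0))
```

```text
[ 0.46278043 -0.00061279  0.106     ] 0.05393876766854668 1.102176433390178 slot 0.8192535878192437 0.034427460489552135
[ 0.541752   -0.01986808] [np.float64(0.2604), np.float64(0.188), np.float64(0.2607), np.float64(0.1911)]
rack [ 0.57160299 -0.02929678]
```

Call:
drive_tool(rows=[{"translation":[-10,60,0],"roll":0,"jaw":1},{"translation":[-20,120,0],"roll":0,"jaw":1},{"translation":[-35,180,10],"roll":0,"jaw":1},{"translation":[-45,240,30],"roll":0,"jaw":1},{"translation":[-55,290,55],"roll":0,"jaw":1}])

```text
time: 8.78
position: [0.4076, -0.2869, 0.301]
orientation: [0.001, 0.992, -0.127, -0.002]
contact_force: [1.0, 0.3, -0.6]
grip_width: 0.0942
```

Call:
drive_tool(rows=[{"translation":[0,30,0],"roll":0,"jaw":1},{"translation":[0,30,0],"roll":0,"jaw":1},{"translation":[0,30,0],"roll":0,"jaw":1}])

```text
time: 9.15
position: [0.4004, -0.3154, 0.3013]
orientation: [0.001, 0.992, -0.127, -0.002]
contact_force: [-0.8, 0.6, -0.4]
grip_width: 0.0943
```

Run:
```python
from h import *
i,c=snap('wrist','drv2'); p=px(c,(.404,-.318,.15)).astype(int);print(p)
x0,y0=max(p[0]-80,0),max(p[1]-60,0);print(x0,y0)
cv2.imwrite('pics/drv2z.png',cv2.resize(i[y0:y0+120,x0:x0+160,::-1],None,fx=5,fy=5,interpolation=cv2.INTER_CUBIC))
to(.404,-.318,.30,-.24)
```

```text
[317 176]
237 116
now [ 0.4006 -0.3151  0.3015] psi -0.254 tilt [-0.0039 -0.0024] w 0.094 t 9.2 F [ 0.8  0.2 -1.2] q6 0.94
shift [4.  1.9 1.5] roll -0.014
```

View pics/drv2z.png

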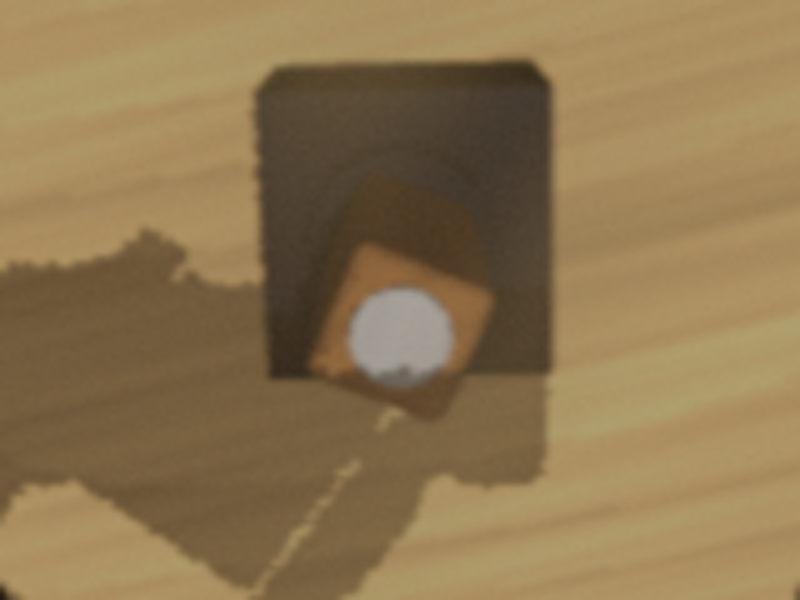

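The handle's top square has corners (368,242), (493,298), (438,418) and (312,366), with its centre at (403,331).

Run:
```python
from h import *
c=load('drv2')
def W(u,v,z): return w(c,237+u/5,116+v/5,z)
Q=np.array([W(u,v,.176)[:2] for u,v in((368,242),(493,298),(438,418),(312,366))]);print(Q.mean(0),[np.linalg.norm(Q[k]-Q[k-1]).round(4) for k in range(4)])
d=Q[0]+Q[1]-Q[2]-Q[3]; d2=Q[1]+Q[2]-Q[0]-Q[3];print(np.arctan2(d[1],d[0]),np.arctan2(d2[1],d2[0])+np.pi/2)
print('stand',np.mean([W(u,v,.075)[:2] for u,v in((260,88),(552,86),(552,375),(269,379))],0))
```

```text
[ 0.40445928 -0.3176118 ] [np.float64(0.0273), np.float64(0.0268), np.float64(0.0268), np.float64(0.0273)]
-0.6704352936260108 -0.6732452386948484
stand [ 0.40340798 -0.31930494]
```

Call:
drive_tool(rows=[{"translation":[4,2,0],"roll":-0.18,"jaw":1},{"translation":[4,2,0],"roll":-0.36,"jaw":1},{"translation":[4,2,20],"roll":-0.54,"jaw":1},{"translation":[4,2,40],"roll":-0.72,"jaw":1},{"translation":[4,2,60],"roll":-0.9,"jaw":1}])

```text
time: 9.82
position: [0.4046, -0.317, 0.2413]
orientation: [0.001, 0.947, 0.321, -0.002]
contact_force: [-0.0, 0.2, -0.0]
grip_width: 0.094
```

Run:
```python
from h import *
to(.4042,-.318,.1315,.899)
```

```text
now [ 0.4046 -0.317   0.2413] psi 0.654 tilt [-0.0032 -0.0031] w 0.094 t 9.82 F [-0.   0.2 -0. ] q6 0.03
shift [ -0.4   0.5 109.8] roll -0.245
```

Call:
drive_tool(rows=[{"translation":[-0.5,0.5,40],"roll":-0.17,"jaw":1},{"translation":[-0.5,0.5,75],"roll":-0.245,"jaw":1},{"translation":[-0.5,0.5,100],"roll":-0.245,"jaw":0.8},{"translation":[-0.5,0.5,109],"roll":-0.245,"jaw":0.6},{"translation":[-0.5,0.5,109],"roll":-0.245,"jaw":0.5}])

```text
time: 10.45
position: [0.4046, -0.3175, 0.1327]
orientation: [0.001, 0.9, 0.435, -0.002]
contact_force: [0.4, -0.4, 0.1]
grip_width: 0.0675
```

Run:
```python
from h import *
to(.4042,-.318,.1315,.899)
```

```text
now [ 0.4046 -0.3175  0.1327] psi 0.9 tilt [-0.0031 -0.0032] w 0.0675 t 10.45 F [ 0.4 -0.4  0.1] q6 -0.21
shift [-0.6 -0.   1.2] roll 0.001
```

Call:
drive_tool(rows=[{"translation":[0,0,1],"roll":0,"jaw":0.2},{"translation":[0,0,1],"roll":0,"jaw":0.2},{"translation":[0,0,1],"roll":0,"jaw":0.2},{"translation":[0,0,1],"roll":0,"jaw":0.2},{"translation":[0,0,1],"roll":0,"jaw":0.2}], force=50)

```text
time: 11.08
position: [0.4047, -0.3177, 0.132]
orientation: [0.001, 0.9, 0.435, -0.002]
contact_force: [-0.3, -0.1, 2.1]
grip_width: 0.0296
```

Call:
drive_tool(rows=[{"translation":[0,0,0],"roll":0,"jaw":0.2},{"translation":[0,0,-30],"roll":0,"jaw":0.2},{"translation":[0,0,-80],"roll":0,"jaw":0.2},{"translation":[0,0,-130],"roll":0,"jaw":0.2},{"translation":[0,0,-150],"roll":0,"jaw":0.2}])

```text
time: 11.7
position: [0.4058, -0.318, 0.2847]
orientation: [0.003, 0.9, 0.435, -0.001]
contact_force: [0.2, -0.0, -0.9]
grip_width: 0.0297
```

Run:
```python
from h import *
st=robot.read_state()['position']
to(.46,.0005,.2825,1.0)
ti=[]
for n in('scene','top'):
    i,c=snap(n,n+'_d'); p=px(c,st-[0,0,.10]).astype(int);print(n,p)
    ti.append(cv2.resize(i[p[1]-40:p[1]+40,p[0]-40:p[0]+40,::-1],(400,400),interpolation=cv2.INTER_CUBIC))
cv2.imwrite('pics/blade.png',np.hstack(ti))
R=np.array(load('scene_d')['R']);print('scene cam right axis world',R[0],'fwd',R[2])
```

```text
now [ 0.4058 -0.318   0.2847] psi 0.9 tilt [ 0.     -0.0069] w 0.0297 t 11.7 F [ 0.2 -0.  -0.9] q6 -0.21
shift [ 283.2 -155.5    0. ] roll -0.1
scene [286  81]
top [458 211]
scene cam right axis world [-9.02650693e-01  4.30373874e-01 -2.33930372e-04] fwd [-0.25107937 -0.52704616 -0.81189993]
```

View pics/blade.png

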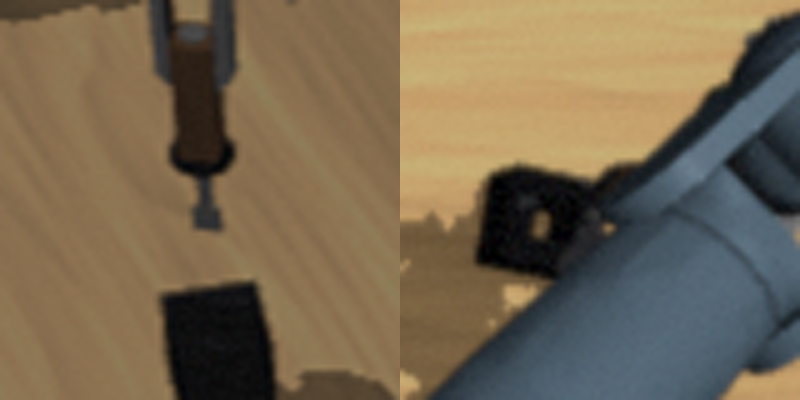

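In the scene view the blade at about (207,217) is roughly 28 px wide against a shaft of 15 px, so its width lies along the tool's y and the tool must be at slot yaw + π/2. Next I go to a viewpoint near the screw with the driver out of the line of sight.

Run:
```python
from h import *
to(.519,-.038,.30,2.57)
```

```text
now [ 0.4056 -0.3179  0.2834] psi 0.9 tilt [-0.0007 -0.006 ] w 0.0297 t 11.8 F [ 0.2  0.5 -1.1] q6 -0.21
shift [289.6 -85.1 -18.3] roll -1.67
```

Call:
drive_tool(rows=[{"translation":[20,-6,-18],"roll":-0.18,"jaw":0.2},{"translation":[55,-16,-18],"roll":-0.36,"jaw":0.2},{"translation":[90,-27,-18],"roll":-0.54,"jaw":0.2},{"translation":[125,-37,-18],"roll":-0.72,"jaw":0.2},{"translation":[160,-47,-18],"roll":-0.9,"jaw":0.2}])

```text
time: 12.42
position: [0.4675, -0.1615, 0.2969]
orientation: [-0.001, 0.619, 0.785, -0.003]
contact_force: [-0.1, -0.0, -1.2]
grip_width: 0.0296
```

Run:
```python
from h import *
to(.519,-.038,.30,2.57)
```

```text
now [ 0.4675 -0.1615  0.2969] psi 1.806 tilt [-0.0052 -0.0032] w 0.0296 t 12.43 F [-0.1 -0.  -1.2] q6 -0.79
shift [108.1  78.8  -3.7] roll -0.764
```

Call:
drive_tool(rows=[{"translation":[25,18,-4],"roll":-0.18,"jaw":0.2},{"translation":[50,36,-4],"roll":-0.36,"jaw":0.2},{"translation":[75,54,-4],"roll":-0.54,"jaw":0.2},{"translation":[100,72,-4],"roll":-0.72,"jaw":0.2},{"translation":[108,79,-4],"roll":-0.764,"jaw":0.2}])

```text
time: 13.05
position: [0.5184, -0.0366, 0.2971]
orientation: [-0.005, 0.281, 0.96, -0.002]
contact_force: [-0.9, -0.5, -1.8]
grip_width: 0.0297
```

Call:
drive_tool(rows=[{"translation":[0,0,0],"roll":0,"jaw":0.2}])

```text
time: 13.18
position: [0.518, -0.0365, 0.2955]
orientation: [-0.006, 0.281, 0.96, -0.003]
contact_force: [0.5, 0.2, -2.1]
grip_width: 0.0296
```

Run:
```python
from h import *
to(.519,-.038,.30,2.57)
i,c=snap('wrist','slot'); p=px(c,(.46,.0005,.1)).astype(int);print(p)
x0,y0=max(p[0]-80,0),max(p[1]-60,0);print(x0,y0)
cv2.imwrite('pics/slotz.png',cv2.resize(i[y0:y0+120,x0:x0+160,::-1],None,fx=5,fy=5,interpolation=cv2.INTER_CUBIC))
```

```text
now [ 0.518  -0.0365  0.2955] psi 2.571 tilt [-0.0126 -0.0016] w 0.0296 t 13.18 F [ 0.5  0.2 -2.1] q6 -1.29
shift [-1.6 -0.7 -4.5] roll 0.001
[318 115]
238 55
```

View pics/slotz.png

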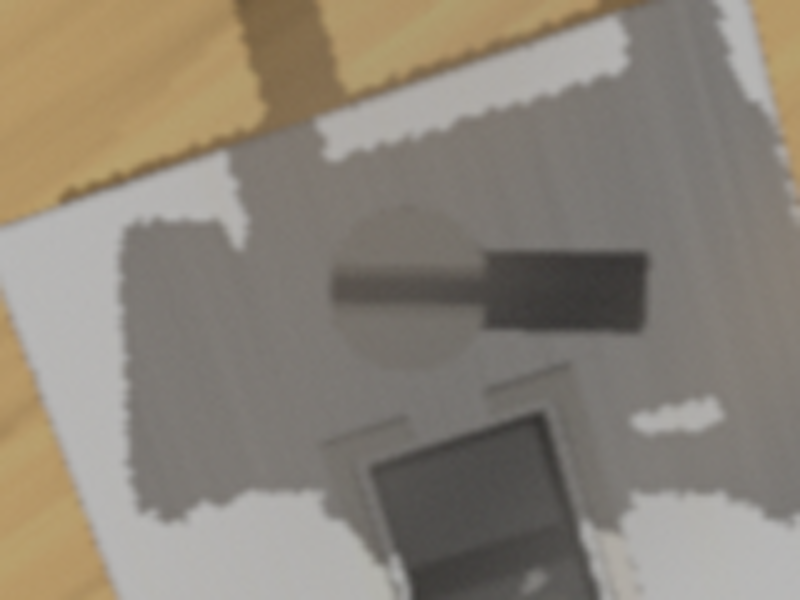

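The screw head circle is centred at about (408,288). The slot runs from (331,286) to (485,288), and the toe lies between edges y=252 and y=330 out to (647,292).

Run:
```python
from h import *
c=load('slot')
def W(u,v,z): return w(c,238+u/5,55+v/5,z)
yaw=lambda a,b: np.arctan2(*(b-a)[1::-1])
s=W(408,288.5,.106); print('screw',s,'dia',np.linalg.norm(W(331,288,.106)-W(485,288,.106)),np.linalg.norm(W(408,205,.106)-W(408,372,.106)))
print('slot',yaw(W(331,285.5,.106),W(485,287.5,.106)),'toe',yaw(s,W(646,292,.095)),yaw(W(485,252,.095),W(648,253,.095)),yaw(W(485,328,.095),W(645,332,.095)))
print('floor',W(408,286.5,.096), 'toe len',np.linalg.norm((W(646,292,.095)-s)[:2]))
to(s[0],s[1],.2465,2.57)
```

```text
screw [0.45777902 0.00306261 0.106     ] dia 0.03444383042627189 0.036191596183219286
slot 0.9875654240136421 toe 0.9802084381720497 0.9940634882842772 0.9759734270767481
floor [0.45763862 0.0031422  0.096     ] toe len 0.05476495208807329
now [ 0.5176 -0.0368  0.2952] psi 2.57 tilt [-0.0133 -0.0015] w 0.0294 t 13.22 F [ 0.4 -0.5 -2.1] q6 -1.29
shift [71.4  1.6 49.4] roll 0.0
```

Run:
```python
from h import *
i=cv2.imread('pics/slot.png');c=load('slot')
R=Rn.from_quat([.281,.96,-.0025,-.0055]).as_matrix(); T=np.array([.518,-.0365,.2955])
p=px(c,T+R@[0,0,-.0445]);print('expected top px',p, 'per mm tool x',px(c,T+R@[.001,0,-.0445])-p)
x,y=p.astype(int)
g=i[max(0,y-70):y+70,x-70:x+70]
hsv=cv2.cvtColor(g,cv2.COLOR_BGR2HSV)
m=((hsv[...,1]<50)&(hsv[...,2]>110)).astype(np.uint8)
n,l,s,ce=cv2.connectedComponentsWithStats(m)
for k in range(1,n):
    if s[k,4]>150: print('white',s[k],ce[k]+[x-70,max(0,y-70)])
m=((hsv[...,1]>100)&(hsv[...,0]<20)&(hsv[...,2]>40)).astype(np.uint8)
n,l,s,ce=cv2.connectedComponentsWithStats(m)
for k in range(1,n):
    if s[k,4]>150: print('brown',s[k],ce[k],'offset',x-70,max(0,y-70))
cv2.imwrite('pics/htop.png',cv2.resize(g,None,fx=4,fy=4,interpolation=cv2.INTER_CUBIC))
```

```text
expected top px [318.0550027  279.76012503] per mm tool x [-1.03302147e-03 -1.81411229e+00]
white [ 27   0  17  24 237] [283.35021097 219.60759494]
white [ 94   0  27  24 319] [355.20689655 220.38557994]
white [120   0  20  55 778] [379.46658098 233.67609254]
brown [  0   0  27  28 295] [11.8779661  11.59661017] offset 248 209
brown [  34   12   71  110 4521] [68.18690555 73.14731254] offset 248 209
brown [  0  19  34  63 605] [ 9.22975207 48.38512397] offset 248 209
brown [127  53  13  34 258] [135.01162791  66.33333333] offset 248 209
```

View pics/htop.png

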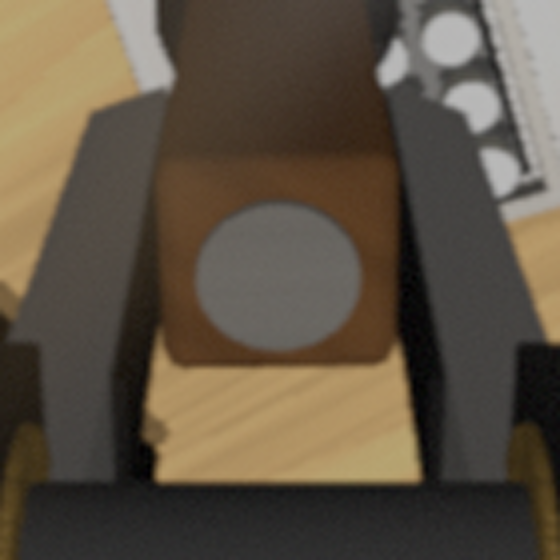

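The driver's top disc is at (278,276), i.e. about 1 mm towards +x of the TCP as seen. Together with the opposite-facing view this gives a tip offset of about −0.8 mm, and the screw at about (0.4594, 0.0022). That was the last picture I may view.

```bash
cat >> h.py <<'E'
def tip(x,y,z,psi):
    s=robot.read_state(); q=s['orientation']; R=Rn.from_quat([q[1],q[2],q[3],q[0]]).as_matrix()
    t=s['position']+R@[-.0008,0,.122]; print('tip now',t.round(4)); p=np.array([x,y,z])-(t-s['position']); to(*p,psi)
E
python3 - <<'E'
from h import *
tip(.4594,.0022,.135,2.556)
E
```

```text
tip now [ 0.5167 -0.0375  0.1732]
now [ 0.5176 -0.0368  0.2952] psi 2.57 tilt [-0.0133 -0.0015] w 0.0294 t 13.22 F [ 0.4 -0.5 -2.1] q6 -1.29
shift [69.2  2.7 38.9] roll 0.014
```

Call:
drive_tool(rows=[{"translation":[35,1,0],"roll":0.014,"jaw":0.2},{"translation":[69,3,5],"roll":0.014,"jaw":0.2},{"translation":[69,3,30],"roll":0.014,"jaw":0.2},{"translation":[69,3,39],"roll":0.014,"jaw":0.2},{"translation":[69,3,39],"roll":0.014,"jaw":0.2}])

```text
time: 13.85
position: [0.4604, 0.0024, 0.2562]
orientation: [-0.007, 0.289, 0.957, -0.003]
contact_force: [-0.5, 0.2, -2.6]
grip_width: 0.0298
```

Run:
```python
from h import *
tip(.4594,.0022,.110,2.556)
```

```text
tip now [0.4592 0.0018 0.1342]
now [0.4604 0.0024 0.2562] psi 2.555 tilt [-0.0149 -0.0012] w 0.0298 t 13.85 F [-0.5  0.2 -2.6] q6 -1.22
shift [-0.2  0.7 24.2] roll -0.001
```

Call:
drive_tool(rows=[{"translation":[0,0.5,15],"roll":0,"jaw":0.2},{"translation":[0,0.5,24],"roll":0,"jaw":0.2},{"translation":[0,0.5,27],"roll":0,"jaw":0.2},{"translation":[0,0.5,30],"roll":0,"jaw":0.2}])

```text
time: 14.35
position: [0.4603, 0.0027, 0.2262]
orientation: [-0.007, 0.289, 0.957, -0.003]
contact_force: [-0.5, 1.0, -1.0]
grip_width: 0.0298
```

Run:
```python
from h import *
tip(.4594,.0022,.096,2.556)
```

```text
tip now [0.4592 0.0021 0.1042]
now [0.4603 0.0027 0.2262] psi 2.555 tilt [-0.0148 -0.0012] w 0.0298 t 14.35 F [-0.5  1.  -1. ] q6 -1.22
shift [-0.2  0.2  8.2] roll -0.001
```

Call:
drive_tool(rows=[{"translation":[0,0,2.5],"roll":0,"jaw":0.2},{"translation":[0,0,5],"roll":0,"jaw":0.2}])

```text
time: 14.6
position: [0.4604, 0.0027, 0.2213]
orientation: [-0.007, 0.289, 0.957, -0.003]
contact_force: [1.0, -0.5, -1.6]
grip_width: 0.0296
```

Call:
drive_tool(rows=[{"translation":[0,0,1.5],"roll":0,"jaw":0.2},{"translation":[0,0,3],"roll":0,"jaw":0.2}])

```text
time: 14.85
position: [0.4604, 0.0027, 0.2183]
orientation: [-0.007, 0.289, 0.957, -0.003]
contact_force: [-0.3, 0.2, -2.7]
grip_width: 0.0298
```

Call:
drive_tool(rows=[{"translation":[0,0,0.7],"roll":0,"jaw":0.2},{"translation":[0,0,1.2],"roll":0,"jaw":0.2}])

```text
time: 15.1
position: [0.4606, 0.0026, 0.2178]
orientation: [-0.006, 0.289, 0.957, -0.003]
contact_force: [-1.7, 0.6, 4.8]
grip_width: 0.0299
```

Call:
drive_tool(rows=[{"translation":[0,0,0.3],"roll":0.1,"jaw":0.2},{"translation":[0,0,0.3],"roll":0.2,"jaw":0.2},{"translation":[0,0,0.3],"roll":0.3,"jaw":0.2},{"translation":[0,0,0.3],"roll":0.4,"jaw":0.2},{"translation":[0,0,0.3],"roll":0.5,"jaw":0.2}])

```text
time: 15.72
position: [0.4608, 0.002, 0.2179]
orientation: [-0.005, 0.518, 0.855, -0.005]
contact_force: [-1.6, -2.4, 0.8]
grip_width: 0.0297
```

Run:
```python
from h import *
tip(.4594,.0022,.096,1.2);print(robot.read_state()['ft_torque'])
```

```text
tip now [0.4596 0.0009 0.0959]
now [0.4608 0.002  0.2179] psi 2.052 tilt [-0.0131 -0.0033] w 0.0297 t 15.72 F [-1.6 -2.4  0.8] q6 -0.72
shift [ 1.2  0.5 -0.1] roll 0.852
[-0.50473591  0.09652931  0.11289521]
```

Call:
drive_tool(rows=[{"translation":[0.6,0.2,0.3],"roll":0.1,"jaw":0.2},{"translation":[0.6,0.2,0.3],"roll":0.2,"jaw":0.2},{"translation":[0.6,0.2,0.3],"roll":0.3,"jaw":0.2},{"translation":[0.6,0.2,0.3],"roll":0.4,"jaw":0.2},{"translation":[0.6,0.2,0.3],"roll":0.5,"jaw":0.2}])

```text
time: 16.35
position: [0.4603, 0.0021, 0.2179]
orientation: [-0.003, 0.715, 0.699, -0.007]
contact_force: [-2.5, -2.1, 1.5]
grip_width: 0.03
```

Run:
```python
from h import *
tip(.4594,.0022,.096,1.19);print(robot.read_state()['ft_torque'])
```

```text
tip now [0.4586 0.0007 0.0959]
now [0.4603 0.0021 0.2179] psi 1.549 tilt [-0.0143 -0.0048] w 0.03 t 16.35 F [-2.5 -2.1  1.5] q6 -0.21
shift [ 1.5  0.8 -0.1] roll 0.359
[-0.4621111   0.57099516  0.05832049]
```

Call:
drive_tool(rows=[{"translation":[0.8,0.4,0.2],"roll":0.1,"jaw":0.2},{"translation":[0.8,0.4,0.2],"roll":0.2,"jaw":0.2},{"translation":[0.8,0.4,0.2],"roll":0.27,"jaw":0.2},{"translation":[0.8,0.4,0.2],"roll":0.32,"jaw":0.2}])

```text
time: 16.85
position: [0.4602, 0.0024, 0.2179]
orientation: [-0.002, 0.817, 0.576, -0.008]
contact_force: [-1.6, -0.3, 1.4]
grip_width: 0.0301
```

Run:
```python
from h import *
tip(.4594,.0022,.096,1.19);print(robot.read_state()['ft_torque'])
```

```text
tip now [0.458  0.0009 0.0959]
now [0.4602 0.0024 0.2179] psi 1.227 tilt [-0.016  -0.0063] w 0.0301 t 16.85 F [-1.6 -0.3  1.4] q6 0.11
shift [ 1.7  0.9 -0.1] roll 0.037
[-0.4771117   0.71028543  0.08817254]
```

Call:
drive_tool(rows=[{"translation":[0.5,0.3,0.1],"roll":0.04,"jaw":0.2},{"translation":[0.5,0.3,0.1],"roll":0.06,"jaw":0.2}])

```text
time: 17.1
position: [0.4603, 0.0025, 0.2179]
orientation: [-0.002, 0.835, 0.551, -0.009]
contact_force: [-1.8, -0.7, 2.0]
grip_width: 0.03
```

Run:
```python
from h import *
tip(.4594,.0022,.096,1.12);print(robot.read_state()['ft_torque'])
```

```text
tip now [0.4578 0.0008 0.096 ]
now [0.4603 0.0025 0.2179] psi 1.167 tilt [-0.0173 -0.0072] w 0.03 t 17.1 F [-1.8 -0.7  2. ] q6 0.17
shift [ 1.9  0.9 -0.1] roll 0.047
[-0.39761429  0.71198232  0.023367  ]
```

Call:
drive_tool(rows=[{"translation":[0.5,0.3,0.1],"roll":0.03,"jaw":0.2},{"translation":[0.5,0.3,0.1],"roll":0.06,"jaw":0.2}])

```text
time: 17.35
position: [0.4604, 0.0026, 0.2179]
orientation: [-0.001, 0.851, 0.525, -0.01]
contact_force: [-2.2, -1.3, 2.3]
grip_width: 0.0299
```

Run:
```python
from h import *
tip(.4594,.0022,.096,1.12);print(robot.read_state()['ft_torque'])
i,c=snap('top','t1')
```

```text
tip now [0.4578 0.001  0.0959]
now [0.4604 0.0026 0.2179] psi 1.106 tilt [-0.0183 -0.0078] w 0.0299 t 17.35 F [-2.2 -1.3  2.3] q6 0.23
shift [ 1.8  0.8 -0.1] roll -0.014
[-0.47367164  0.9299517   0.39686867]
```

Call:
drive_tool(rows=[{"translation":[0.2,0.1,0.1],"roll":0.04,"jaw":0.2},{"translation":[0.2,0.1,0.1],"roll":0.04,"jaw":0.2}])

```text
time: 17.65
position: [0.4605, 0.0027, 0.2179]
orientation: [-0.001, 0.861, 0.508, -0.01]
contact_force: [-3.4, -1.2, 3.7]
grip_width: 0.0297
```

Run:
```python
from h import *
tip(.4594,.0022,.096,1.186);print(robot.read_state()['ft_torque'])
```

```text
tip now [0.4578 0.001  0.0959]
now [0.4605 0.0027 0.2179] psi 1.067 tilt [-0.0187 -0.0083] w 0.0297 t 17.65 F [-3.4 -1.2  3.7] q6 0.27
shift [ 1.8  0.8 -0.1] roll -0.119
[-0.51242084  1.04425475  0.6470063 ]
```

The torque rose to 0.65 N m, so the screw is at its stop. I unwind into the middle of the play and lift out.

Call:
drive_tool(rows=[{"translation":[0,0,0],"roll":-0.08,"jaw":0.2},{"translation":[0,0,0],"roll":-0.16,"jaw":0.2},{"translation":[0,0,0],"roll":-0.16,"jaw":0.2}])

```text
time: 18.02
position: [0.461, 0.0027, 0.2179]
orientation: [-0.002, 0.818, 0.575, -0.009]
contact_force: [-0.7, -1.5, 0.9]
grip_width: 0.0297
```

Run:
```python
from h import *
tip(.4594,.0022,.096,1.25);print(robot.read_state()['ft_torque'])
```

```text
tip now [0.4586 0.001  0.096 ]
now [0.461  0.0027 0.2179] psi 1.226 tilt [-0.0171 -0.008 ] w 0.0297 t 18.02 F [-0.7 -1.5  0.9] q6 0.11
shift [ 1.4  0.3 -0.1] roll -0.024
[-0.29540525  0.15288539  0.00472154]
```

Free of torque now. I lift straight up and check with image differences.

Call:
drive_tool(rows=[{"translation":[0,0,-8],"roll":0,"jaw":0.2},{"translation":[0,0,-20],"roll":0,"jaw":0.2},{"translation":[0,0,-55],"roll":0,"jaw":0.2},{"translation":[0,0,-85],"roll":0,"jaw":0.2}])

```text
time: 18.52
position: [0.4628, 0.0038, 0.3049]
orientation: [-0.001, 0.818, 0.575, -0.008]
contact_force: [0.5, 0.4, -2.4]
grip_width: 0.0294
```

Run:
```python
from h import *
tip(.4030,-.3185,.18,.9);print(robot.read_state()['ft_torque'])
```

```text
tip now [0.4607 0.0021 0.1829]
now [0.4628 0.0038 0.3049] psi 1.225 tilt [-0.0152 -0.0072] w 0.0294 t 18.52 F [ 0.5  0.4 -2.4] q6 0.12
shift [-321.2   54.4    6.1] roll 0.325
[-0.05371311 -0.09213684  0.00884986]
```

Call:
drive_tool(rows=[{"translation":[-40,7,0],"roll":0,"jaw":0.2},{"translation":[-80,14,0],"roll":0,"jaw":0.2},{"translation":[-80,14,0],"roll":0,"jaw":0.2}])

```text
time: 18.9
position: [0.4491, -0.0778, 0.3067]
orientation: [-0.001, 0.819, 0.573, -0.008]
contact_force: [0.0, -0.6, -1.3]
grip_width: 0.0297
```

Run:
```python
from h import *
tip(.4038,-.3187,.18,.9)
i,c=snap('wrist','toe2')
def ring(name,r=.045):
    g=cv2.imread(f'pics/{name}.png',0);c=load(name);o=[]
    for a in np.arange(-180,180,15):
        p=px(c,(.4594+r*np.cos(np.radians(a)),.0022+r*np.sin(np.radians(a)),.095)).round().astype(int)
        o.append((int(a),int(g[p[1]-1:p[1]+2,p[0]-1:p[0]+2].mean()) if 0<p[0]<639 and 0<p[1]<399 else None))
    print(name,o)
ring('slot');ring('toe2');ring('toe2',.03)
```

```text
tip now [ 0.4472 -0.0794  0.1847]
now [ 0.4491 -0.0778  0.3067] psi 1.221 tilt [-0.0133 -0.0072] w 0.0297 t 18.9 F [ 0.  -0.6 -1.3] q6 -0.06
shift [-239.6   41.3    7. ] roll 0.321
slot [(-180, 113), (-165, 120), (-150, 156), (-135, 120), (-120, 120), (-105, 122), (-90, 121), (-75, 120), (-60, 119), (-45, 101), (-30, 79), (-15, 76), (0, 76), (15, 91), (30, 116), (45, 118), (60, 59), (75, 121), (90, 120), (105, 120), (120, 131), (135, 171), (150, 136), (165, 122)]
toe2 [(-180, 113), (-165, 128), (-150, 129), (-135, 129), (-120, 131), (-105, 133), (-90, 189), (-75, 165), (-60, 131), (-45, 118), (-30, 140), (-15, 113), (0, 138), (15, 156), (30, 184), (45, 191), (60, 191), (75, 191), (90, 192), (105, 192), (120, 134), (135, 129), (150, 118), (165, 115)]
toe2 [(-180, 130), (-165, 128), (-150, 130), (-135, 131), (-120, 132), (-105, 133), (-90, 139), (-75, 134), (-60, 177), (-45, 163), (-30, 122), (-15, 120), (0, 126), (15, 179), (30, 190), (45, 189), (60, 190), (75, 190), (90, 190), (105, 159), (120, 134), (135, 133), (150, 130), (165, 130)]
```

The toe has left its old direction (60°) and the ring at 30 mm now shows it centred near −15°, the nest's +x. Now I return the driver.

Call:
drive_tool(rows=[{"translation":[-55,9,0],"roll":0.08,"jaw":0.2},{"translation":[-110,18,0],"roll":0.16,"jaw":0.2},{"translation":[-165,28,0],"roll":0.24,"jaw":0.2},{"translation":[-215,37,0],"roll":0.32,"jaw":0.2},{"translation":[-240,41,5],"roll":0.32,"jaw":0.2}])

```text
time: 19.58
position: [0.4062, -0.3177, 0.3042]
orientation: [0.0, 0.9, 0.435, -0.007]
contact_force: [0.6, 0.3, -1.7]
grip_width: 0.0302
```

Call:
drive_tool(rows=[{"translation":[0,0,0],"roll":0,"jaw":0.2}])

```text
time: 19.7
position: [0.4064, -0.3178, 0.3037]
orientation: [-0.0, 0.901, 0.435, -0.007]
contact_force: [0.1, -0.2, -1.6]
grip_width: 0.0298
```

Run:
```python
from h import *
tip(.4038,-.3187,.012,.9)
```

```text
tip now [ 0.4043 -0.3191  0.1817]
now [ 0.4064 -0.3178  0.3037] psi 0.9 tilt [-0.0124 -0.0054] w 0.0298 t 19.7 F [ 0.1 -0.2 -1.6] q6 -0.2
shift [  2.    0.4 169.7] roll -0.0
```

Call:
drive_tool(rows=[{"translation":[0,0,40],"roll":0,"jaw":0.2},{"translation":[0.8,0.2,80],"roll":0,"jaw":0.2},{"translation":[1.3,0.3,115],"roll":0,"jaw":0.2},{"translation":[1.8,0.4,145],"roll":0,"jaw":0.2},{"translation":[2,0.4,160],"roll":0,"jaw":0.2}])

```text
time: 20.32
position: [0.4063, -0.3153, 0.1424]
orientation: [-0.001, 0.9, 0.436, -0.007]
contact_force: [0.4, 1.5, -0.9]
grip_width: 0.0296
```

Run:
```python
from h import *
tip(.4038,-.3187,.011,.9)
```

```text
tip now [ 0.4042 -0.3163  0.0205]
now [ 0.4063 -0.3153  0.1424] psi 0.901 tilt [-0.0132 -0.0034] w 0.0296 t 20.32 F [ 0.4  1.5 -0.9] q6 -0.2
shift [-2.   1.2  9.5] roll 0.001
```

Call:
drive_tool(rows=[{"translation":[-1.5,1,4],"roll":0,"jaw":0.2},{"translation":[-2,1.2,7],"roll":0,"jaw":0.2},{"translation":[-2,1.2,9],"roll":0,"jaw":0.2},{"translation":[-2,1.2,10],"roll":0,"jaw":0.2}])

```text
time: 20.82
position: [0.4062, -0.318, 0.1331]
orientation: [-0.001, 0.9, 0.436, -0.007]
contact_force: [-0.1, 0.2, -1.7]
grip_width: 0.0297
```

Call:
drive_tool(rows=[{"translation":[0,0,0.6],"roll":0,"jaw":0.2}])

```text
time: 20.95
position: [0.4063, -0.3182, 0.1328]
orientation: [-0.001, 0.9, 0.435, -0.006]
contact_force: [0.1, 0.2, -2.4]
grip_width: 0.0301
```

Call:
drive_tool(rows=[{"translation":[0,0,0.6],"roll":0,"jaw":0.2},{"translation":[0,0,1.2],"roll":0,"jaw":0.2}])

```text
time: 21.2
position: [0.4063, -0.3184, 0.1321]
orientation: [-0.0, 0.9, 0.435, -0.006]
contact_force: [-1.5, 0.8, 2.8]
grip_width: 0.0301
```

Contact at the same height as at the grasp (0.132), so I release and rise.

Call:
drive_tool(rows=[{"translation":[0,0,0],"roll":0,"jaw":0.6},{"translation":[0,0,0],"roll":0,"jaw":0.8},{"translation":[0,0,0],"roll":0,"jaw":1},{"translation":[0,0,0],"roll":0,"jaw":1},{"translation":[0,0,0],"roll":0,"jaw":1}])

```text
time: 21.82
position: [0.4063, -0.3184, 0.1321]
orientation: [-0.0, 0.9, 0.435, -0.006]
contact_force: [0.4, -0.2, -0.8]
grip_width: 0.0761
```

Call:
drive_tool(rows=[{"translation":[0,0,-40],"roll":0,"jaw":1},{"translation":[0,0,-90],"roll":0,"jaw":1},{"translation":[0,0,-140],"roll":0,"jaw":1},{"translation":[-30,0,-190],"roll":0,"jaw":1},{"translation":[-60,0,-200],"roll":0,"jaw":1}])

```text
time: 22.45
position: [0.3721, -0.3661, 0.3375]
orientation: [0.004, 0.9, 0.436, -0.006]
contact_force: [0.5, -0.3, -0.3]
grip_width: 0.0943
```

Call:
drive_tool(rows=[{"translation":[0,0,0],"roll":0,"jaw":1}])

```text
time: 22.58
position: [0.3715, -0.3673, 0.3385]
orientation: [0.004, 0.901, 0.435, -0.006]
contact_force: [0.1, 1.0, -0.7]
grip_width: 0.094
```

Run:
```python
from h import *
to(.404,-.318,.3,.9)
i,c=snap('wrist','fin');snap('top','topf');snap('scene','scenef')
print('driver top exp px',px(c,(.4030,-.3175,.176)))
b=cv2.cvtColor(i[:,:,::-1].copy(),cv2.COLOR_BGR2HSV)
p=px(c,(.4030,-.3175,.176)).astype(int);x0,y0=p[0]-40,max(p[1]-40,0)
g=b[y0:p[1]+40,x0:p[0]+40]
m=((g[...,1]<60)&(g[...,2]>110)).astype(np.uint8)
n,l,s,ce=cv2.connectedComponentsWithStats(m)
for k in range(1,n):
    if s[k,4]>80: q=ce[k]+[x0,y0];print('white',s[k],q,w(c,*q,.176))
# changes seen by fixed scene camera
a=cv2.imread('pics/scene0.png').astype(int);f=cv2.imread('pics/scenef.png').astype(int)
d=(np.abs(a-f).max(2)>45).astype(np.uint8);d=cv2.morphologyEx(d,cv2.MORPH_OPEN,np.ones((3,3)))
n,l,s,ce=cv2.connectedComponentsWithStats(d)
print([(r.tolist(),q.round().tolist()) for r,q in zip(s[1:],ce[1:]) if r[4]>25])
g=cv2.imread('pics/toe2.png',0);c=load('toe2')
for r in(.028,.033,.038): print(r,[(t,int(g[tuple(px(c,(.4594+r*np.cos(np.radians(t)),.0022+r*np.sin(np.radians(t)),.095)).round().astype(int)[::-1])])) for t in range(-50,30,5)])
```

```text
now [ 0.3715 -0.3673  0.3385] psi 0.9 tilt [-0.0067 -0.0129] w 0.094 t 22.57 F [ 0.1  1.  -0.7] q6 -0.32
shift [59.3 -5.3 37.6] roll -0.0
driver top exp px [311.07873665 121.87486308]
white [ 33  30  19  20 296] [313.10810811 120.12837838] [ 0.40576424 -0.31742941  0.176     ]
[([256, 0, 17, 9, 127], [265.0, 4.0]), ([295, 0, 115, 139, 5424], [369.0, 71.0]), ([413, 0, 49, 75, 1408], [437.0, 30.0]), ([469, 0, 10, 7, 44], [474.0, 2.0]), ([287, 62, 13, 9, 75], [293.0, 66.0]), ([456, 68, 12, 23, 124], [463.0, 81.0]), ([416, 78, 15, 10, 76], [424.0, 83.0]), ([303, 107, 31, 23, 469], [317.0, 117.0]), ([327, 117, 60, 37, 981], [356.0, 136.0]), ([388, 139, 6, 7, 35], [391.0, 142.0]), ([454, 140, 6, 6, 27], [456.0, 143.0]), ([368, 156, 30, 31, 583], [381.0, 170.0]), ([395, 160, 80, 56, 2605], [439.0, 186.0]), ([303, 164, 4, 7, 26], [305.0, 167.0]), ([254, 173, 6, 6, 35], [256.0, 176.0]), ([307, 173, 7, 8, 47], [310.0, 176.0]), ([330, 238, 52, 24, 766], [355.0, 250.0])]
0.028 [(-50, 187), (-45, 182), (-40, 170), (-35, 145), (-30, 117), (-25, 120), (-20, 119), (-15, 121), (-10, 124), (-5, 122), (0, 122), (5, 131), (10, 168), (15, 189), (20, 191), (25, 191)]
0.033 [(-50, 170), (-45, 170), (-40, 190), (-35, 189), (-30, 153), (-25, 118), (-20, 116), (-15, 119), (-10, 123), (-5, 122), (0, 129), (5, 186), (10, 189), (15, 190), (20, 168), (25, 185)]
0.038 [(-50, 127), (-45, 131), (-40, 124), (-35, 122), (-30, 117), (-25, 115), (-20, 115), (-15, 115), (-10, 119), (-5, 121), (0, 113), (5, 138), (10, 166), (15, 190), (20, 190), (25, 190)]
```

```bash
python3 -c "
from cell import robot
print(robot.job_done())"
```

```text
the job is handed in; nothing more can be done
None
```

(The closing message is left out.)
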